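Match the diamond core bits to the marked tiles

ROBOT

A 6-joint arm with a two-finger parallel gripper is mounted at the origin on the work surface. World frame = base frame: x ahead of the robot, y to its left, z up, the work surface at z = 0. Lengths are in m, angles in rad, forces in N, time in s.
With the tool pointing down it reaches from about 0.4 to 0.825 m from the base axis. Payload 7 kg.
Tool frame: the origin (TCP) lies midway between the tips of the shut fingers; the grasp point (between the pads) lies 19 mm behind it; z points along the fingers, y is the line along which they close (so a half turn about z gives the same grasp; the last joint's range is limited). The gripper opens to 88 mm and grips with 3 to 60 N. Pads are 19 mm wide; open, the fingers measure 130 mm over their backs; the gripper's body (78 mm by 193 mm) begins 47 mm behind the grasp point.
Start: joints at [1.4, 0.359, 0.012, 0, -1.224, -0.288], TCP at [0.299, 0.605, 0.227] pointing down, gripper open.
Joint ranges: [-3.07, 3.07], [-1.43, 2.12], [-1.02, 1.25], [-3.03, 1.67], [-3.05, -0], [-3.03, 3.03]. Speed limits (rad/s): [2.39, 2.39, 3.01, 3.14, 3.14, 3.14].

INTERFACE

Orientations are given as [roll, pitch, yaw] about the fixed x, y, z axes, in that order (R = Rz(yaw) Ry(pitch) Rx(roll)).
In Python, from station import arm, grab_frame, camera_params, spot_in gives the robot as it stands.
- The arm moves only by the shell command python3 -m jog 'ROWS' [FORCE]. ROWS is JSON, a list that holds one entry, the list of rows, each a list of 7 numbers: the shift along the tool's x, y, z in mm, then the turn, a rotation vector about the tool's x, y, z in rad, then the finger opening in mm, from 0 to 87.6. In form: [[[x, y, z, wx, wy, wz, fingers], ...]]. A call has 1 to 20 rows; each row is the pose to reach, as a shift and turn from the pose commanded when the call began, along the tool's axes at that moment; what a row does not reach only later rows make up. A row lasts 1/8 s, in which the tool goes at most 62.5 mm and 10.7 degrees, less where a joint would pass 70% of its speed; a pose out of reach is approached as far as the arm can. A call with a gripper value outside its range is refused whole. The fingers move at their own pace and stop on an object; FORCE is the grip in N (left out, the last holds). Time passes only in rows, so rows that repeat a pose let the fingers close. It gives the time, the measured TCP pose, the force, the opening and the grip force at its end, in the units of the state.
- arm.get_state(): the state, without advancing time (a new reading comes with each control period).
- grab_frame(name): name is "side" or "top"; returns (picture, depth): 420x560x3 uint8, blue, green, red; 420x560 float32, m along the optical axis (not along the pixel's ray), 0 where there is no reading.
- camera_params(name): a dict with "mtx" (3x3 intrinsics, pixels), "R" (3x3) and "t" (3): a world point X has camera coordinates R X + t. Camera axes: x right, y down, z forward; pixel columns grow to the right and rows downward; lengths in m; the calibration is good to about 2 mm. A picture is of the moment at which its call begins. camera_params takes no time and is no camera call.
- arm.job_done(): hands the job in; it is judged then, once.
Trained networks look in the newest picture that a camera, given by its name, has taken for a name from the list of things; names that differ only in an ending like _2 or _b are one class to them, and where a whole thing is asked for, a point or a joint stands for the part that bears it (a point fixed in the world has none). Each returns a list of dicts, best first, with "confidence" (0 to 1); they miss things now and then, are a little off and sometimes report something else, mostly with a low value. They report only what shows in the picture. A call takes as long as a camera call. They do not tell look-alikes from the thing itself.
- spot_in(query, camera): "uv" ([column, row] in pixels, amid what is visible of it).
The state is a dict: "t": time; "q": joint angles; "qd": joint speeds; "joint_efforts": joint torques, N m; "eef_pos": TCP position; "ee_rot": TCP orientation; "force": force on the tool from outside, world axes, zero at the start; "moment": the same for the moment, N m; "width": finger opening in m; "gripper_force": force on a finger pad.
Only numpy, scipy, OpenCV 4.12 (cv2) and the standard library are available. Lean on these libraries where they do the work, as an engineer would, in place of code of your own. Each camera call takes 0.05 s, during which the arm holds its last target. There are 200 camera calls.

TASK

The four glazed tiles on the drilling board are marked for drilling: take the four diamond core bits out of the front tray of the steel caddy and stand each one upright, cutting rim down, on the tile whose drawn circle is its own size, centred on that circle. Set them down gently so the glaze does not chip, do not shift the tiles, and do not disturb the yellow float or the grout rake.

Things in the scene. Friction and masses are not known exactly. Their poses are not given: they have to be found in the camera images.
- bit_28: Diamond core bit, 28 mm: blue barrel 28 mm across, 38 mm tall, dark rim, open below (wall 3 mm); concentric on top a round steel collar, 24 mm across, 27 mm tall. 65 mm tall in all, about 110 g. Starts upright in the caddy's front tray (sides to 53 mm, floor 11 mm above the bench), bits about 80 mm apart, in any order. Origin: centre of the rim it stands on; z up.
- bit_40: Diamond core bit, 40 mm: blue barrel 40 mm across, 38 mm tall, dark rim, open below (wall 3 mm); concentric on top a round steel collar, 24 mm across, 27 mm tall. 65 mm tall in all, about 150 g. Starts upright in the caddy's front tray (sides to 53 mm, floor 11 mm above the bench), bits about 80 mm apart, in any order. Origin: centre of the rim it stands on; z up.
- bit_55: Diamond core bit, 55 mm: blue barrel 55 mm across, 38 mm tall, dark rim, open below (wall 3 mm); concentric on top a round steel collar, 24 mm across, 27 mm tall. 65 mm tall in all, about 200 g. Starts upright in the caddy's front tray (sides to 53 mm, floor 11 mm above the bench), bits about 80 mm apart, in any order. Origin: centre of the rim it stands on; z up.
- bit_68: Diamond core bit, 68 mm: blue barrel 68 mm across, 38 mm tall, dark rim, open below (wall 3 mm); concentric on top a round steel collar, 24 mm across, 27 mm tall. 65 mm tall in all, about 260 g. Starts upright in the caddy's front tray (sides to 53 mm, floor 11 mm above the bench), bits about 80 mm apart, in any order. Origin: centre of the rim it stands on; z up.
- tile_28: Loose glazed white tile, 132 x 132 x 9 mm, flat on a fixed 12 mm plywood board (glaze 21 mm above the bench), with a dark circle 28 mm across and a centre cross drawn on it. Origin: on the underside, below the circle's centre; x, y along the edges, z up. The tile's middle is 6 mm in x, -6 mm in y from it. Four such tiles, differing in the circle, in two rows, about 180 mm apart, any order.
- tile_40: Loose glazed white tile, 132 x 132 x 9 mm, flat on a fixed 12 mm plywood board (glaze 21 mm above the bench), with a dark circle 40 mm across and a centre cross drawn on it. Origin: on the underside, below the circle's centre; x, y along the edges, z up. The tile's middle is -6 mm in x, 5 mm in y from it. Four such tiles, differing in the circle, in two rows, about 180 mm apart, any order.
- tile_55: Loose glazed white tile, 132 x 132 x 9 mm, flat on a fixed 12 mm plywood board (glaze 21 mm above the bench), with a dark circle 55 mm across and a centre cross drawn on it. Origin: on the underside, below the circle's centre; x, y along the edges, z up. The tile's middle is 4 mm in x, 6 mm in y from it. Four such tiles, differing in the circle, in two rows, about 180 mm apart, any order.
- tile_68: Loose glazed white tile, 132 x 132 x 9 mm, flat on a fixed 12 mm plywood board (glaze 21 mm above the bench), with a dark circle 68 mm across and a centre cross drawn on it. Origin: on the underside, below the circle's centre; x, y along the edges, z up. The tile's middle is -5 mm in x, -4 mm in y from it. Four such tiles, differing in the circle, in two rows, about 180 mm apart, any order.
- float: Bystander, not to be disturbed: yellow grout float with a black rubber sole, 230 x 95 mm, 81 mm tall with its bar handle, lying in the caddy's raised rear tray (floor 88 mm, rim 130 mm above the bench). That tray begins 80 mm beyond the middle line of the front tray, away from the robot; the carrying hoop along its far edge is 247 mm high. Origin: centre of the sole, on the tray's floor.
- rake: Bystander, not to be disturbed: grout rake, 200 mm long, red handle 24 mm wide and 22 mm tall with a flat steel blade, lying along the upper tray of the caddy, in front of the float. Origin: underside of the tool, 15 mm in from the handle's blade end.
Things that resemble listed ones, but are neither listed nor needed, are in the scene too. Leave any pink or red look-alike of the bit_68 alone.

How it is judged:
At the end, for the whole second after the job is handed in: Each of the four core bits stands released and at rest, upright within 0.08 rad, rim on the glaze of the tile whose circle has its diameter (28, 40, 55, 68 mm), its axis within 10 mm of the circle's centre; no tile lies more than 30 mm from where it started (horizontal distance between bit_28 and tile_28 below 0.01 m and z of bit_28 in the frame of tile_28 between 0.006 and 0.012 m and angle between each of bit_28, bit_40, bit_55, bit_68's own z axis and vertical below 0.08 rad and linear speed of each of bit_28, bit_40, bit_55, bit_68 below 0.02 m/s and angular speed of each of bit_28, bit_40, bit_55, bit_68 below 0.2 rad/s and distance of each of tile_28, tile_40, tile_55, tile_68 from where it was at the start of the episode below 0.03 m and horizontal distance between bit_40 and tile_40 below 0.01 m and z of bit_40 in the frame of tile_40 between 0.006 and 0.012 m and horizontal distance between bit_55 and tile_55 below 0.01 m and z of bit_55 in the frame of tile_55 between 0.006 and 0.012 m and horizontal distance between bit_68 and tile_68 below 0.01 m and z of bit_68 in the frame of tile_68 between 0.006 and 0.012 m); the robot touches nothing.
It fails at once if the yellow float is disturbed (moved more than 20 mm) (distance of float from where it was at the start of the episode above 0.02 m).
It fails at once if the grout rake is disturbed (moved more than 20 mm) (distance of rake from where it was at the start of the episode above 0.02 m).
It fails at once if a bit is pressed hard on the glaze (over 40 N) (contact force between bit_28 and tile_28 above 40 N or contact force between bit_40 and tile_40 above 40 N or contact force between bit_55 and tile_55 above 40 N or contact force between bit_68 and tile_68 above 40 N).
It fails at once if a bit is dropped or slammed on its tile (faster than 0.35 m/s within 26 mm above the glaze) ((linear speed of bit_28 above 0.35 m/s and z of bit_28 in the frame of tile_28 below 0.035 m and horizontal distance between bit_28 and tile_28 below 0.05 m) or (linear speed of bit_40 above 0.35 m/s and z of bit_40 in the frame of tile_40 below 0.035 m and horizontal distance between bit_40 and tile_40 below 0.05 m) or (linear speed of bit_55 above 0.35 m/s and z of bit_55 in the frame of tile_55 below 0.035 m and horizontal distance between bit_55 and tile_55 below 0.05 m) or (linear speed of bit_68 above 0.35 m/s and z of bit_68 in the frame of tile_68 below 0.035 m and horizontal distance between bit_68 and tile_68 below 0.05 m)).
It also fails if it takes over 120 s, if anything falls off the work surface, if the arm or the gripper's body presses on something with over 40 N, if the wrist force passes 120 N, or if a joint passes its speed limit or range.

## Working session

There is one attempt and no reset: what is moved stays moved. The work goes in short steps, Python scripts to look and compute and a shell command to move; the robot and the scene stay as the last step left them, time stands still between calls to the robot, and variables do not carry over. Pictures are saved under pics/ and viewed, at most 14 in all, crops included, and the job is handed in when it is done.

```bash
mkdir -p pics
python3 - <<'E'
from station import *
import cv2
for n in("top","side"):
    im,d=grab_frame(n); cv2.imwrite(f"pics/{n}0.png",im)
    p=camera_params(n); print(n,p["mtx"].round(1).tolist(),p["R"].round(3).tolist(),p["t"].round(3).tolist())
s=arm.get_state(); print({k:s[k] for k in("t","eef_pos","ee_rot","width","force")})
E
```

```text
top [[441.6, 0.0, 276.1], [0.0, 441.6, 207.4], [0.0, 0.0, 1.0]] [[-0.009, -1.0, -0.025], [-0.996, 0.011, -0.085], [0.086, 0.024, -0.996]] [0.061, 0.482, 1.096]
side [[506.4, 0.0, 282.3], [0.0, 506.4, 208.8], [0.0, 0.0, 1.0]] [[0.838, -0.546, 0.01], [-0.399, -0.625, -0.671], [0.372, 0.558, -0.742]] [-0.366, 0.281, 0.951]
{'t': 0.1, 'eef_pos': array([0.29877159, 0.6047885 , 0.22570433]), 'ee_rot': array([ 3.14007372e+00, -1.47991800e-04, -4.58891089e-01]), 'width': 0.08823556102635349, 'force': array([-0.74592075,  0.06602599,  0.20203781])}
```

View pics/top0.png

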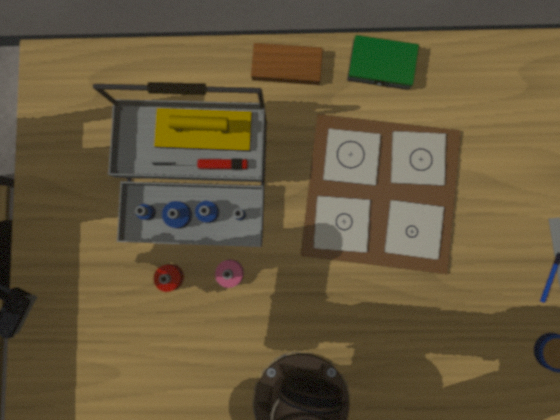

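View pics/side0.png

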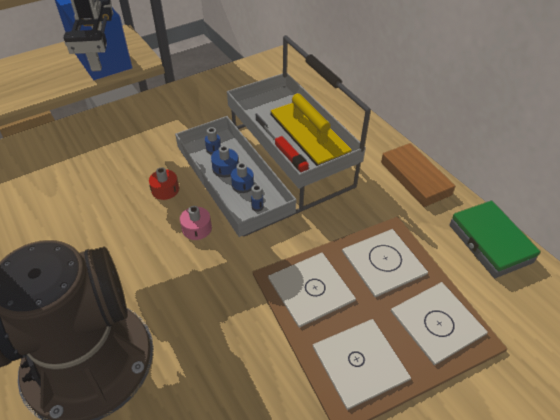

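The top view shows the bits in the tray, left to right: 40 (145,212), 68 (176,213), 55 (207,210), 28 (239,213). The red and pink decoys sit in front at (168,278) and (229,274). The tiles are 68 (351,154), 55 (421,159), 40 (344,221) and 28 (411,231). The side view agrees with this order.

```bash
cat > h.py <<'E'
from station import *
import cv2, numpy as np
def ray(n,uv,z):
    p=camera_params(n);R=np.array(p["R"]);t=np.array(p["t"]);K=np.array(p["mtx"])
    d=R.T@np.linalg.solve(K,[uv[0],uv[1],1]);c=-R.T@t
    return (c+d*(z-c[2])/d[2])[:2]
def cloud(n,d):
    p=camera_params(n);R=np.array(p["R"]);t=np.array(p["t"]);K=np.array(p["mtx"])
    v,u=np.indices(d.shape);q=np.stack([u,v,np.ones_like(u)],-1)@np.linalg.inv(K).T*d[...,None]
    X=(q-t)@R;X[d==0]=np.nan;return X
def circles(n,im):
    "tile circle fits: dark contours inside the white tiles -> centre uv, world xy, dia mm"
    g=cv2.cvtColor(cv2.resize(im,None,fx=4,fy=4,interpolation=cv2.INTER_CUBIC),cv2.COLOR_BGR2GRAY)
    b=cv2.adaptiveThreshold(g,255,0,cv2.THRESH_BINARY_INV,61,18)
    out=[]
    for c in cv2.findContours(b,cv2.RETR_LIST,cv2.CHAIN_APPROX_NONE)[0]:
        if len(c)<100: continue
        (x,y),(a,bb),_=cv2.fitEllipse(c)
        uv=((x-1.5)/4,(y-1.5)/4); pts=np.array([ray(n,((q[0][0]-1.5)/4,(q[0][1]-1.5)/4),.021) for q in c])
        (cx,cy),(w,h),_=cv2.fitEllipse((pts*1000).astype(np.float32))
        if w<20 or h>75 or h/w>1.15: continue
        w0=ray(n,uv,.021); 
        if -.45<w0[1]<0 and .35<w0[0]<.85: out.append((np.round(uv,1).tolist(),round(cx),round(cy),round(w),round(h)))
    return out
def bits(n,im,d,lo=.066,hi=.085,box=(.35,.65,0.0,.45)):
    X=cloud(n,d);m=((X[...,2]>lo)&(X[...,2]<hi)&(X[...,0]>box[0])&(X[...,0]<box[1])&(X[...,1]>box[2])&(X[...,1]<box[3])).astype(np.uint8)
    k,l,s,c=cv2.connectedComponentsWithStats(m)
    return [(c[i].round(1).tolist(),int(s[i,4]),(np.nanmedian(X[l==i],0)*1000).round().tolist(),(1000*ray(n,c[i],.076)).round().tolist()) for i in range(1,k) if s[i,4]>8]
E
python3 - <<'E'
from h import *
for n in("top","side"):
    im,d=grab_frame(n); print(n)
    for c in circles(n,im):print(c)
    for b in bits(n,im,d):print(b)
    for k in("bit_28","bit_40","bit_55","bit_68","tile_28","tile_40","tile_55","tile_68"):
        print(k,[(np.round(r["uv"],1).tolist(),round(r["confidence"],2),(1000*ray(n,r["uv"],.06 if k[0]=="b" else .021)).round().tolist()) for r in spot_in(k,n)[:3]])
    big=cv2.resize(im[180:250,110:270] if n=="top" else im[110:230,170:310],None,fx=4 if n=="side" else 5,fy=4 if n=="side" else 5,interpolation=cv2.INTER_CUBIC);cv2.imwrite(f"pics/{n}1.png",big)
E
```

```text
topTraceback (most recent call last):
  File "<stdin>", line 4, in <module>
  File "h.py", line 19, in circles
    uv=((x-1.5)/4,(y-1.5)/4); pts=np.array([ray(n,((q[0][0]-1.5)/4,(q[0][1]-1.5)/4),.021) for q in c])
                                            ~~~^^^^^^^^^^^^^^^^^^^^^^^^^^^^^^^^^^^^^^^^^^
  File "h.py", line 4, in ray
    p=camera_params(n);R=np.array(p["R"]);t=np.array(p["t"]);K=np.array(p["mtx"])
ValueError: time passes only in moves, steps and waits
```

```bash
sed -i 's/^import cv2, numpy as np/import cv2, numpy as np\nfrom functools import lru_cache\ncamera_params=lru_cache(camera_params)/' h.py
python3 - <<'E'
from h import *
for n in("top","side"):
    im,d=grab_frame(n); print(n)
    for c in circles(n,im):print(c)
    for b in bits(n,im,d):print(b)
    for k in("bit_28","bit_40","bit_55","bit_68","tile_28","tile_40","tile_55","tile_68"):
        print(k,[(np.round(r["uv"],1).tolist(),round(r["confidence"],2),(1000*ray(n,r["uv"],.06 if k[0]=="b" else .021)).round().tolist()) for r in spot_in(k,n)[:3]])
    big=cv2.resize(im[180:250,110:270] if n=="top" else im[110:230,170:310],None,fx=4 if n=="side" else 5,fy=4 if n=="side" else 5,interpolation=cv2.INTER_CUBIC);cv2.imwrite(f"pics/{n}1.png",big)
E
```

```text
top
([411.5, 231.1], 419, -282, 23, 24)
([411.4, 231.1], 419, -281, 32, 32)
([343.8, 221.2], 446, -113, 40, 42)
([420.6, 159.2], 601, -311, 50, 50)
([420.6, 159.2], 601, -311, 59, 60)
([350.2, 154.1], 617, -133, 63, 63)
([350.2, 154.1], 617, -133, 72, 73)
([140.6, 210.5], 84, [474.0, 384.0, 75.0], [474.0, 384.0])
([204.3, 210.4], 78, [473.0, 229.0, 75.0], [472.0, 229.0])
([172.9, 213.4], 81, [466.0, 305.0, 76.0], [466.0, 305.0])
([238.1, 213.1], 73, [465.0, 147.0, 75.0], [465.0, 147.0])
bit_28 [([227.4, 273.6], 0.88, [320.0, 175.0]), ([146.9, 214.3], 0.76, [465.0, 373.0]), ([165.8, 280.3], 0.76, [305.0, 324.0])]
bit_40 [([227.4, 273.6], 0.88, [320.0, 175.0]), ([146.9, 214.3], 0.76, [465.0, 373.0]), ([165.8, 280.3], 0.76, [305.0, 324.0])]
bit_55 [([227.4, 273.6], 0.88, [320.0, 175.0]), ([146.9, 214.3], 0.76, [465.0, 373.0]), ([165.8, 280.3], 0.76, [305.0, 324.0])]
bit_68 [([227.4, 273.6], 0.88, [320.0, 175.0]), ([146.9, 214.3], 0.76, [465.0, 373.0]), ([165.8, 280.3], 0.76, [305.0, 324.0])]
tile_28 [([413.9, 231.3], 0.71, [419.0, -288.0]), ([342.3, 223.6], 0.69, [440.0, -110.0]), ([419
[... 1393 characters left out ...]
0]), ([212.3, 140.1], 0.86, [464.0, 368.0])]
bit_68 [([197.0, 223.2], 0.94, [307.0, 140.0]), ([163.2, 183.8], 0.87, [295.0, 290.0]), ([212.3, 140.1], 0.86, [464.0, 368.0])]
tile_28 [([439.5, 324.6], 0.93, [597.0, -313.0]), ([311.7, 288.5], 0.77, [436.0, -112.0]), ([383.8, 263.4], 0.74, [602.0, -143.0])]
tile_40 [([439.5, 324.6], 0.93, [597.0, -313.0]), ([311.7, 288.5], 0.77, [436.0, -112.0]), ([383.8, 263.4], 0.74, [602.0, -143.0])]
tile_55 [([439.5, 324.6], 0.93, [597.0, -313.0]), ([311.7, 288.5], 0.77, [436.0, -112.0]), ([383.8, 263.4], 0.74, [602.0, -143.0])]
tile_68 [([439.5, 324.6], 0.93, [597.0, -313.0]), ([311.7, 288.5], 0.77, [436.0, -112.0]), ([383.8, 263.4], 0.74, [602.0, -143.0])]
```

View pics/top1.png

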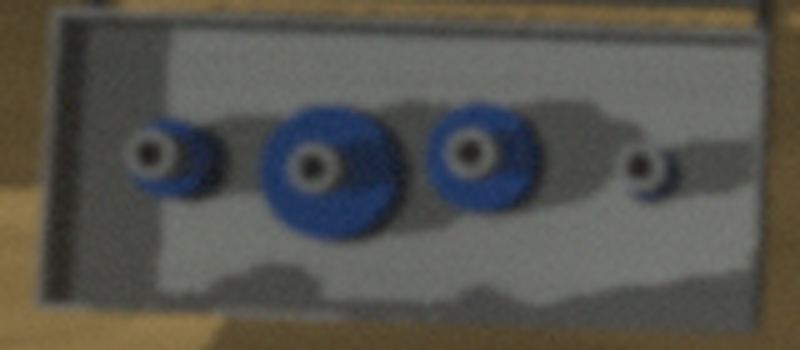

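The circle diameters and the 76 mm collar tops match the given sizes, so I'm going above bit_40.

```bash
python3 -m jog '[[[60,30,5,0,0,-0.15,50],[110,55,10,0,0,-0.3,50],[160,80,15,0,0,-0.459,50],[210,105,20,0,0,-0.459,50],[254,122,26,0,0,-0.459,50],[254,122,26,0,0,-0.459,50],[254,122,26,0,0,-0.459,50],[254,122,26,0,0,-0.459,50]]]' 20
```

```text
t: 2.05
eef_pos: [0.4722, 0.3842, 0.2007]
ee_rot: [-3.141, -0.0, 0.001]
force: [0.7, -0.7, 0.1]
width: 0.0501
gripper_force: 0.0
```

```bash
python3 -m jog '[[[0,1,50,0,0,0,50],[0,1,95,0,0,0,50],[0,1,125,0,0,0,50],[0,1,140,0,0,0,50],[0,1,146,0,0,0,50],[0,1,146,0,0,0,50],[0,1,146,0,0,0,10],[0,1,146,0,0,0,10],[0,1,146,0,0,0,10],[0,1,146,0,0,0,10],[0,1,146,0,0,0,10],[0,1,146,0,0,0,10],[0,1,136,0,0,0,10],[0,1,116,0,0,0,10],[0,1,80,0,0,0,10],[0,1,40,0,0,0,10],[0,1,0,0,0,0,10],[0,1,0,0,0,0,10],[0,1,0,0,0,0,10]]]' 25
python3 - <<'E'
from h import *
im,d=grab_frame("side");cv2.imwrite("pics/s2.png",im[:330,120:440])
E
```

```text
t: 4.42
eef_pos: [0.4719, 0.3816, 0.1998]
ee_rot: [3.141, 0.001, -0.0]
force: [-0.6, -0.5, -2.4]
width: 0.0225
gripper_force: 24.8
```

View pics/s2.png

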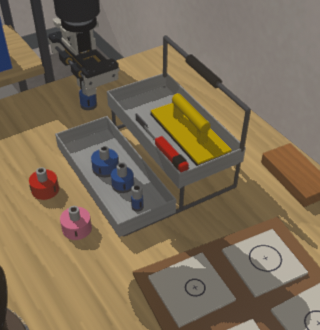

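The bit is held upright. Next I carry it to tile_40.

```bash
python3 -m jog '[[[-2,25,0,0,0,0,10],[-5,70,0,0,0,0,10],[-8,120,0,0,0,0,10],[-10,170,0,0,0,0,10],[-13,220,0,0,0,0,10],[-16,270,0,0,0,0,10],[-18,320,0,0,0,0,10],[-21,370,0,0,0,0,10],[-24,420,0,0,0,0,10],[-26,460,0,0,0,0,10],[-27,485,10,0,0,0,10],[-27,494,40,0,0,0,10],[-27,494,75,0,0,0,10],[-27,494,100,0,0,0,10],[-27,494,115,0,0,0,10],[-27,494,123,0,0,0,10],[-27,494,123,0,0,0,10],[-27,494,123,0,0,0,10]]]' 25
python3 - <<'E'
from h import *
im,d=grab_frame("side");cv2.imwrite("pics/s3.png",cv2.resize(im[180:340,220:420],None,fx=3,fy=3,interpolation=cv2.INTER_CUBIC))
E
```

```text
t: 6.72
eef_pos: [0.446, -0.1118, 0.078]
ee_rot: [3.142, -0.001, 0.0]
force: [-0.2, -0.8, -1.1]
width: 0.0226
gripper_force: 24.8
```

View pics/s3.png

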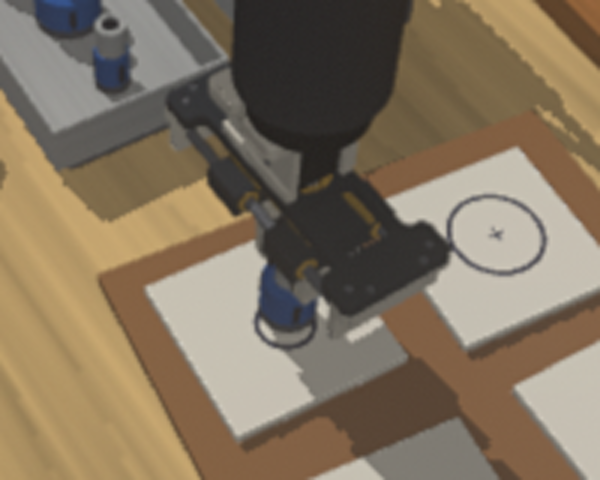

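The bit hovers centred over the 40 mm circle, at about (288,320) in the crop. Now I lower it slowly.

```bash
python3 -m jog '[[[-1,0,6,0,0,0,10],[-1,0,10,0,0,0,10],[-1,0,12,0,0,0,10],[-1,0,12,0,0,0,10],[-1,0,12,0,0,0,10]]]' 25
```

```text
t: 7.4
eef_pos: [0.4448, -0.1117, 0.0656]
ee_rot: [3.142, -0.0, 0.0]
force: [-0.6, -0.9, -2.1]
width: 0.0224
gripper_force: 24.8
```

```bash
python3 -m jog '[[[0,0,1,0,0,0,10],[0,0,1,0,0,0,10],[0,0,1,0,0,0,10]]]' 25
```

```text
t: 7.78
eef_pos: [0.4451, -0.1117, 0.0649]
ee_rot: [-3.142, -0.001, 0.0]
force: [-1.4, 1.6, 4.1]
width: 0.0222
gripper_force: 24.9
```

Contact came at z = 0.065. Release, lift, and go on to above bit_68.

```bash
python3 -m jog '[[[0,0,0,0,0,0,24],[0,0,0,0,0,0,30],[0,0,0,0,0,0,50],[0,0,0,0,0,0,50],[0,0,-15,0,0,0,50],[0,0,-50,0,0,0,50],[0,0,-100,0,0,0,50],[0,0,-136,0,0,0,50],[2,-50,-136,0,0,0,50],[4,-105,-136,0,0,0,50],[6,-160,-136,0,0,0,50],[9,-215,-136,0,0,0,50],[12,-270,-136,0,0,0,50],[14,-325,-136,0,0,0,50],[17,-375,-136,0,0,0,50],[19,-410,-136,0,0,0,50],[19,-416,-136,0,0,0,50],[19,-416,-136,0,0,0,50]]]' 25
python3 - <<'E'
from h import *
im,d=grab_frame("side");cv2.imwrite("pics/s4.png",cv2.resize(im[180:340,220:420],None,fx=3,fy=3,interpolation=cv2.INTER_CUBIC))
print(bits("side",im,d,.075,.095,(.35,.7,-.4,0)))
im,d=grab_frame("top")
print(bits("top",im,d,.075,.095,(.35,.7,-.4,0)));print(circles("top",im))
E
```

```text
t: 10.02
eef_pos: [0.4633, 0.3041, 0.2001]
ee_rot: [3.141, 0.001, 0.001]
force: [0.4, -0.8, 0.4]
width: 0.05
gripper_force: 0.0
[([316.5, 269.1], 129, [442.0, -113.0, 85.0], [447.0, -108.0])]
[([346.3, 219.6], 81, [446.0, -111.0, 85.0], [447.0, -112.0])]
[([411.4, 231.4], 419, -281, 28, 32), ([343.7, 221.0], 446, -113, 38, 41), ([420.6, 159.1], 601, -311, 55, 57), ([350.2, 154.2], 616, -133, 62, 64), ([350.2, 153.9], 617, -133, 71, 73)]
```

View pics/s4.png

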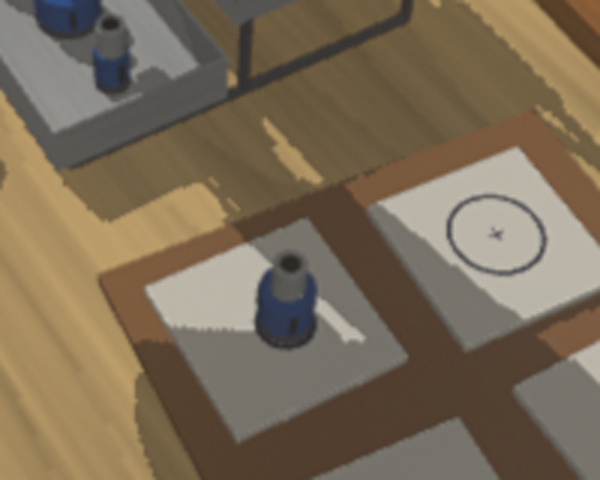

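bit_40 stands centred: (290,330) in the crop, collar measured at (446,-111). Next is bit_68.

```bash
python3 -m jog '[[[0,0,50,0,0,0,50],[0,0,95,0,0,0,50],[0,0,125,0,0,0,50],[0,0,140,0,0,0,50],[0,0,146,0,0,0,50],[0,0,146,0,0,0,50],[0,0,146,0,0,0,10],[0,0,146,0,0,0,10],[0,0,146,0,0,0,10],[0,0,146,0,0,0,10],[0,0,146,0,0,0,10],[0,0,146,0,0,0,10],[0,0,136,0,0,0,10],[0,0,116,0,0,0,10],[0,0,80,0,0,0,10],[0,0,40,0,0,0,10],[0,0,0,0,0,0,10],[0,0,0,0,0,0,10],[0,0,0,0,0,0,10]]]' 30
python3 -m jog '[[[0,25,0,0,0,0,10],[0,70,0,0,0,0,10],[0,120,0,0,0,0,10],[0,170,0,0,0,0,10],[0,220,0,0,0,0,10],[5,270,0,0,0,0,10],[30,315,0,0,0,0,10],[65,350,0,0,0,0,10],[100,385,0,0,0,0,10],[130,415,0,0,0,0,10],[148,433,10,0,0,0,10],[152,437,40,0,0,0,10],[152,437,75,0,0,0,10],[152,437,100,0,0,0,10],[152,437,115,0,0,0,10],[152,437,123,0,0,0,10],[152,437,123,0,0,0,10],[152,437,123,0,0,0,10]]]' 30
python3 - <<'E'
from h import *
im,d=grab_frame("side");cv2.imwrite("pics/s5.png",cv2.resize(im[170:330,280:480],None,fx=3,fy=3,interpolation=cv2.INTER_CUBIC))
E
```

```text
t: 12.5
eef_pos: [0.4629, 0.3036, 0.1998]
ee_rot: [3.141, 0.002, -0.0]
force: [0.3, 1.1, -2.7]
width: 0.0222
gripper_force: 30.0
t: 14.75
eef_pos: [0.6164, -0.1327, 0.0786]
ee_rot: [3.142, -0.002, 0.0]
force: [0.1, -0.3, -1.9]
width: 0.0219
gripper_force: 30.0
```

View pics/s5.png

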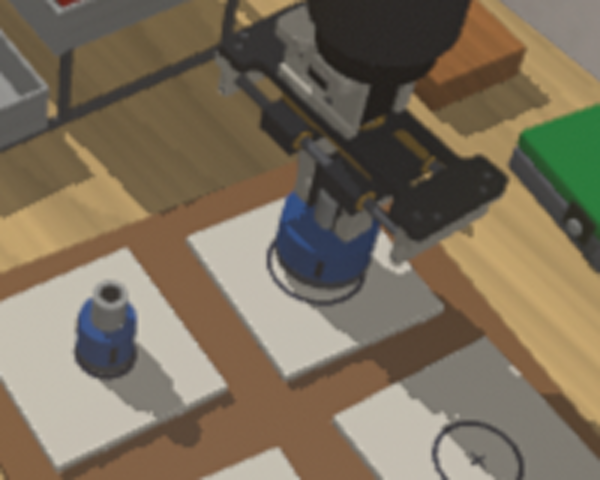

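The 68 hovers over its circle. Lowering it now.

```bash
python3 -m jog '[[[-1,0,6,0,0,0,10],[-1,0,10,0,0,0,10],[-1,0,12,0,0,0,10],[-1,0,12,0,0,0,10],[-1,0,13,0,0,0,10],[-1,0,13,0,0,0,10],[-1,0,13,0,0,0,10]]]' 30
```

```text
t: 15.68
eef_pos: [0.6149, -0.1327, 0.0651]
ee_rot: [3.141, -0.001, 0.0]
force: [-3.4, 0.8, 5.0]
width: 0.0224
gripper_force: 30.0
```

```bash
python3 -m jog '[[[0,0,0,0,0,0,24],[0,0,0,0,0,0,30],[0,0,0,0,0,0,50],[0,0,0,0,0,0,50],[0,0,-15,0,0,0,50],[0,0,-50,0,0,0,50],[0,0,-100,0,0,0,50],[0,0,-136,0,0,0,50],[-40,-20,-136,0,0,0,50],[-80,-50,-136,0,0,0,50],[-115,-90,-136,0,0,0,50],[-140,-140,-136,0,0,0,50],[-144,-195,-136,0,0,0,50],[-144,-250,-136,0,0,0,50],[-144,-305,-136,0,0,0,50],[-144,-350,-136,0,0,0,50],[-144,-361,-136,0,0,0,50],[-144,-361,-136,0,0,0,50],[-144,-361,-136,0,0,0,50]]]' 30
python3 - <<'E'
from h import *
im,d=grab_frame("side");cv2.imwrite("pics/s6.png",cv2.resize(im[170:330,280:480],None,fx=3,fy=3,interpolation=cv2.INTER_CUBIC))
print(bits("side",im,d,.075,.095,(.35,.7,-.4,0)),circles("side",im))
im,d=grab_frame("top")
print(bits("top",im,d,.075,.095,(.35,.7,-.4,0)),circles("top",im))
E
```

```text
t: 18.05
eef_pos: [0.4706, 0.2273, 0.2009]
ee_rot: [-3.141, -0.0, -0.001]
force: [-0.4, -0.4, -0.0]
width: 0.0502
gripper_force: 0.0
[([390.2, 239.9], 117, [613.0, -135.0, 85.0], [619.0, -130.0]), ([316.5, 269.2], 131, [443.0, -113.0, 86.0], [447.0, -108.0])] [([356.0, 358.7], 417, -281, 24, 25), ([356.0, 358.7], 417, -281, 31, 32), ([438.8, 323.2], 598, -310, 50, 51), ([389.6, 231.3], 672, -82, 27, 31)]
[([354.0, 148.6], 87, [617.0, -133.0, 85.0], [619.0, -135.0]), ([346.3, 219.6], 81, [445.0, -111.0, 85.0], [447.0, -112.0])] [([411.5, 231.0], 420, -282, 25, 26), ([411.4, 231.2], 419, -281, 30, 31), ([343.7, 221.4], 445, -113, 39, 41), ([420.5, 157.8], 605, -311, 50, 54)]
```

View pics/s6.png

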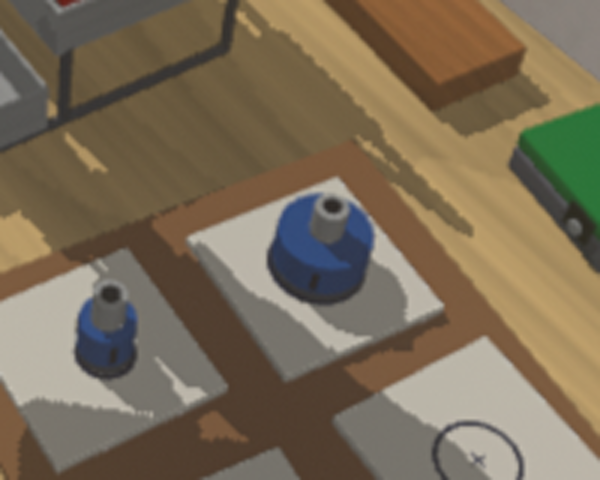

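bit_68 sits on its circle, measured at (616,-134). Next is bit_55.

```bash
python3 -m jog '[[[0,0,50,0,0,0,50],[0,0,95,0,0,0,50],[0,0,125,0,0,0,50],[0,0,140,0,0,0,50],[0,0,146,0,0,0,50],[0,0,146,0,0,0,50],[0,0,146,0,0,0,10],[0,0,146,0,0,0,10],[0,0,146,0,0,0,10],[0,0,146,0,0,0,10],[0,0,146,0,0,0,10],[0,0,146,0,0,0,10],[0,0,136,0,0,0,10],[0,0,116,0,0,0,10],[0,0,80,0,0,0,10],[0,0,40,0,0,0,10],[0,0,0,0,0,0,10],[0,0,0,0,0,0,10],[0,0,0,0,0,0,10]]]' 30
python3 -m jog '[[[0,25,0,0,0,0,10],[0,70,0,0,0,0,10],[0,120,0,0,0,0,10],[0,170,0,0,0,0,10],[0,220,0,0,0,0,10],[5,270,0,0,0,0,10],[25,315,0,0,0,0,10],[45,360,0,0,0,0,10],[65,405,0,0,0,0,10],[90,450,0,0,0,0,10],[112,495,0,0,0,0,10],[125,528,10,0,0,0,10],[129,538,40,0,0,0,10],[129,538,75,0,0,0,10],[129,538,100,0,0,0,10],[129,538,115,0,0,0,10],[129,538,123,0,0,0,10],[129,538,123,0,0,0,10],[129,538,123,0,0,0,10]]]' 30
```

```text
t: 20.52
eef_pos: [0.4697, 0.2275, 0.1997]
ee_rot: [3.141, 0.002, -0.0]
force: [-0.4, 0.6, -2.8]
width: 0.0226
gripper_force: 30.0
t: 22.9
eef_pos: [0.6004, -0.3098, 0.0787]
ee_rot: [3.141, -0.002, 0.001]
force: [0.0, -0.3, -2.3]
width: 0.0221
gripper_force: 30.0
```

```bash
python3 -m jog '[[[0,0,6,0,0,0,10],[0,0,10,0,0,0,10],[0,0,12,0,0,0,10],[0,0,12,0,0,0,10],[0,0,13,0,0,0,10],[0,0,13,0,0,0,10],[0,0,13,0,0,0,10]]]' 30
```

```text
t: 23.78
eef_pos: [0.6, -0.3098, 0.0651]
ee_rot: [3.141, -0.001, 0.0]
force: [-1.0, 2.7, 3.3]
width: 0.0224
gripper_force: 30.0
```

```bash
python3 -m jog '[[[0,0,0,0,0,0,24],[0,0,0,0,0,0,30],[0,0,0,0,0,0,50],[0,0,0,0,0,0,50],[0,0,-15,0,0,0,50],[0,0,-50,0,0,0,50],[0,0,-100,0,0,0,50],[0,0,-136,0,0,0,50],[-30,-40,-136,0,0,0,50],[-60,-80,-136,0,0,0,50],[-90,-125,-136,0,0,0,50],[-115,-175,-136,0,0,0,50],[-130,-225,-136,0,0,0,50],[-137,-280,-136,0,0,0,50],[-137,-335,-136,0,0,0,50],[-137,-390,-136,0,0,0,50],[-137,-440,-136,0,0,0,50],[-137,-456,-136,0,0,0,50],[-137,-456,-136,0,0,0,50],[-137,-456,-136,0,0,0,50]]]' 30
python3 - <<'E'
from h import *
for n in("side","top"):
    im,d=grab_frame(n);print(bits(n,im,d,.075,.095,(.35,.7,-.4,0)),bits(n,im,d))
E
```

```text
t: 26.28
eef_pos: [0.4626, 0.1455, 0.2009]
ee_rot: [-3.142, -0.0, -0.0]
force: [0.2, -0.3, 1.1]
width: 0.0499
gripper_force: 0.0
[([390.1, 240.0], 121, [613.0, -135.0, 85.0], [619.0, -130.0]), ([316.5, 269.0], 127, [442.0, -113.0, 86.0], [447.0, -107.0]), ([446.7, 306.1], 152, [597.0, -310.0, 85.0], [603.0, -308.0])] [([256.5, 188.9], 90, [462.0, 146.0, 75.0], [462.0, 146.0]), ([301.8, 189.4], 27, [548.0, 90.0, 76.0], [547.0, 89.0])]
[([354.2, 148.4], 83, [617.0, -133.0, 86.0], [619.0, -135.0]), ([428.0, 153.8], 91, [601.0, -309.0, 85.0], [604.0, -312.0]), ([346.3, 219.6], 81, [445.0, -111.0, 85.0], [447.0, -112.0])] []
```

```bash
python3 -m jog '[[[0,0,50,0,0,0,50],[0,0,95,0,0,0,50],[0,0,125,0,0,0,50],[0,0,140,0,0,0,50],[0,0,146,0,0,0,50],[0,0,146,0,0,0,50],[0,0,146,0,0,0,10],[0,0,146,0,0,0,10],[0,0,146,0,0,0,10],[0,0,146,0,0,0,10],[0,0,146,0,0,0,10],[0,0,146,0,0,0,10],[0,0,136,0,0,0,10],[0,0,116,0,0,0,10],[0,0,80,0,0,0,10],[0,0,40,0,0,0,10],[0,0,0,0,0,0,10],[0,0,0,0,0,0,10],[0,0,0,0,0,0,10]]]' 25
python3 -m jog '[[[0,25,0,0,0,0,10],[0,70,0,0,0,0,10],[0,120,0,0,0,0,10],[0,170,0,0,0,0,10],[0,220,0,0,0,0,10],[-5,270,0,0,0,0,10],[-15,315,0,0,0,0,10],[-30,360,0,0,0,0,10],[-40,400,0,0,0,0,10],[-45,422,10,0,0,0,10],[-45,427,40,0,0,0,10],[-45,427,75,0,0,0,10],[-45,427,100,0,0,0,10],[-45,427,115,0,0,0,10],[-45,427,123,0,0,0,10],[-45,427,123,0,0,0,10],[-45,427,123,0,0,0,10]]]' 25
```

```text
t: 28.75
eef_pos: [0.4621, 0.146, 0.2003]
ee_rot: [-3.141, 0.001, -0.0]
force: [-0.3, -0.2, -1.0]
width: 0.0222
gripper_force: 24.8
t: 30.88
eef_pos: [0.4184, -0.2808, 0.0783]
ee_rot: [3.141, -0.001, 0.001]
force: [-0.4, -0.1, -1.1]
width: 0.0221
gripper_force: 24.8
```

```bash
python3 -m jog '[[[-1,0,6,0,0,0,10],[-1,0,10,0,0,0,10],[-1,0,12,0,0,0,10],[-1,0,12,0,0,0,10],[-1,0,13,0,0,0,10],[-1,0,13,0,0,0,10],[-1,0,13,0,0,0,10]]]' 25
```

```text
t: 31.75
eef_pos: [0.417, -0.2808, 0.0648]
ee_rot: [3.141, -0.001, 0.0]
force: [-0.3, 0.4, 2.1]
width: 0.0221
gripper_force: 24.8
```

```bash
python3 -m jog '[[[0,0,0,0,0,0,24],[0,0,0,0,0,0,30],[0,0,0,0,0,0,50],[0,0,0,0,0,0,50],[0,0,-15,0,0,0,50],[0,0,-50,0,0,0,50],[0,0,-100,0,0,0,50],[0,0,-150,0,0,0,50],[20,-50,-160,0,0,0,50],[40,-105,-160,0,0,0,50],[45,-160,-160,0,0,0,50],[45,-215,-160,0,0,0,50],[45,-270,-160,0,0,0,50],[45,-325,-160,0,0,0,50],[45,-380,-160,0,0,0,50],[45,-430,-160,0,0,0,50],[45,-430,-160,0,0,0,50],[45,-430,-160,0,0,0,50]]]'
python3 - <<'E'
from h import *
for n in("side","top"):
    im,d=grab_frame(n);cv2.imwrite(f"pics/{n}9.png",im);print(bits(n,im,d,.075,.095,(.35,.7,-.4,0)))
E
```

```text
t: 34.0
eef_pos: [0.4615, 0.1492, 0.2252]
ee_rot: [-3.141, -0.0, 0.001]
force: [-0.1, -0.7, -0.2]
width: 0.0499
gripper_force: 0.0
[([390.3, 239.9], 115, [613.0, -135.0, 85.0], [619.0, -130.0]), ([316.4, 268.9], 126, [443.0, -112.0, 86.0], [447.0, -107.0]), ([446.8, 306.1], 151, [597.0, -311.0, 85.0], [603.0, -308.0]), ([359.9, 342.2], 164, [416.0, -280.0, 86.0], [420.0, -277.0])]
[([354.0, 148.6], 87, [617.0, -133.0, 85.0], [619.0, -135.0]), ([428.0, 153.8], 91, [601.0, -309.0, 85.0], [604.0, -312.0]), ([346.1, 219.6], 83, [446.0, -111.0, 86.0], [447.0, -112.0]), ([418.2, 230.1], 86, [420.0, -279.0, 85.0], [420.0, -282.0])]
```

View pics/side9.png

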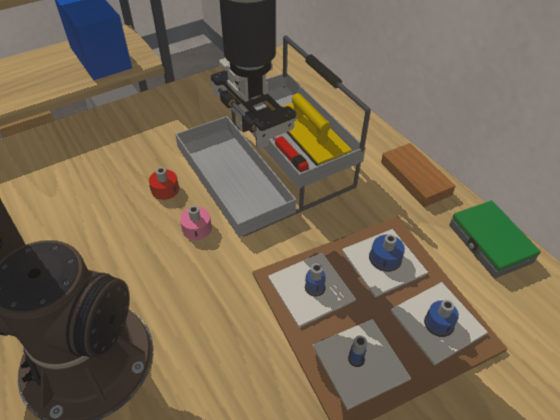

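View pics/top9.png

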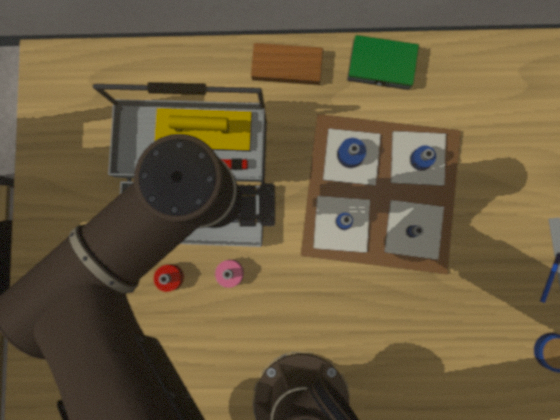

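All four bits stand upright on their own tiles: 40 (316,280), 68 (388,250), 55 (442,317) and 28 (359,348) in the side view. The tray is empty, the float and rake are in place, and the arm is clear.

```bash
python3 -c "
from station import arm
print(arm.job_done())"
```

```text
the job is handed in; nothing more can be done
None
```

I handed the job in at about 34 s: all four core bits stand upright and released on their matching tiles, each within about 3 mm of its circle's centre by camera measurement, with the float, rake and tiles showing no visible shift; no verdict came back from the judge.

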